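# Load the door tray of the drying cabinet with milling balls

### The arm

A 6-joint arm with a two-finger parallel gripper is mounted at the origin on the work surface. World frame = base frame: x ahead of the robot, y to its left, z up, the work surface at z = 0. Lengths are in mm, angles in rad, forces in N, time in s.
With the tool pointing down it reaches from about 275 to 750 mm from the base axis. Payload 10.2 kg.
Tool frame: the origin (TCP) lies midway between the tips of the shut fingers; the grasp point (between the pads) lies arm.hold_point_z behind it (arm.hold_point_z is the distance from the TCP to the grasp point, in mm); x points along the fingers, z is the direction in which the jaws open and shut, and the axes are right-handed (so a half turn about x gives the same grasp; the last joint's range is limited). The gripper opens to 88 mm and grips with 3 to 60 N. Pads are 18 mm wide; open, the fingers measure 123 mm over their backs; the gripper's body (75 mm by 187 mm) begins 45 mm behind the grasp point.
Start: joints at [0.895, 0.313, 1.498, -0, 1.331, -0.223], TCP at [229.693, 472.094, 238.72] pointing down, gripper open.
Joint ranges: [-2.94, 2.94], [-0.97, 2.17], [0.19, 2.56], [-1.23, 4.37], [0.02, 3.11], [-2.88, 2.88]. Speed limits (rad/s): [2.39, 2.39, 3.01, 3.14, 3.14, 3.14].

### API

Orientations are given as a unit quaternion [x, y, z, w].
In Python, from bench import readout, imaging, arm, boxes_of, landmark_of gives the robot as it stands.
- The arm moves only by the tool step_arm, never from a script. Its argument "motion" is a list of rows, each a list of 3 entries, a list of its own where there are three numbers: the finger opening in mm, from 0 to 88.1, then the shift along the world's x, y, z in mm, then the turn about the world's z in rad. In form: [[gripper, [x, y, z], turn], ...]. A call has 1 to 20 rows; each row shifts and turns the pose as measured when the row begins; what a row does not reach is not made up. A row lasts 1/8 s, in which the tool goes at most 62.5 mm and 10.7 degrees, less where a joint would pass 70% of its speed; a pose out of reach is approached as far as the arm can. A call with a gripper value outside its range is refused whole. The fingers move at their own pace and stop on an object; the grip force is fixed at half the most. Time passes only in rows, so rows that do not move let the fingers close. It gives the time, the measured TCP pose, the force and the opening at its end, in the units of the state.
- readout.sense(): the state, without advancing time (a new reading comes with each control period).
- imaging.grab_frame(name): name is "scene" or "top" or "wrist"; returns a dict with "frame" (480x640x3 uint8, red, green, blue), "range_z" (480x640 float32, mm along the optical axis (not along the pixel's ray), 0 where there is no reading), "fovy" (degrees; the focal length in pixels is half the picture's height over the tangent of half this angle, whatever the lens; pixels are square), "cx", "cy" (the principal point, pixels), "world_to_cam" (4x4, takes a point from world to camera coordinates). Camera axes: x right, y down, z forward; pixel columns grow to the right and rows downward; lengths in mm; the calibration is good to about 2 mm. A picture is of the moment at which its call begins.
- arm.hand_in(): hands the job in, once; it reports no verdict.
Trained networks look in the newest picture that a camera, given by its name, has taken for a name from the list of things; names that differ only in an ending like _2 or _b are one class to them, and where a whole thing is asked for, a point or a joint stands for the part that bears it (a point fixed in the world has none). Each returns a list of dicts, best first, with "conf" (0 to 1); they miss things now and then, are a little off and sometimes report something else, mostly with a low value. They report only what shows in the picture. A call takes as long as a camera call. They do not tell look-alikes from the thing itself.
- boxes_of(camera, name): "point" ([x, y, z] in mm, in world coordinates, good to about 4 mm: the middle of the surface that is visible of it).
- landmark_of(camera, name): "point" ([x, y, z] in mm, in world coordinates, good to about 4 mm: a listed point, or the origin of a listed thing).
The state is a dict: "clock": time; "joint_pos": joint angles; "joint_velocities": joint speeds; "effort": joint torques, N m; "tool_pos": TCP position; "eef_rot": TCP orientation; "contact_force": force on the tool from outside, world axes, zero at the start; "moment": the same for the moment, N m; "width": finger opening in mm.
Only numpy, scipy, OpenCV 4.12 (cv2) and the standard library are available. Lean on these libraries where they do the work, as an engineer would, in place of code of your own. Each camera call takes 0.05 s, during which the arm holds its last target. There are 200 camera calls.

### The job

Swing the drying cabinet's door open by its handle until you feel it press gently against the heavy stop weight, without shoving the weight along. Then take the scoop, bring its lip down close over the steel tray on the inside of the door before tipping, and roll all four ceramic balls into the tray so that none jumps out. Stand the scoop upright on the bench again, leave the door open, and do not disturb the other things.

Things in the scene. Friction and masses are not known exactly. Their poses are not given: they have to be found in the camera images.
- door (a joint): upright hinge of the one glazed door on the front of the white drying cabinet (fixed, hollow, 240 deep x 264 wide x 190 mm tall), radians: 0 shut, growing as it swings out towards the robot (clockwise from above). Stiff (0.5 N m friction, about 2.5 N at the handle), no spring or catch, stays where left. The stop weight blocks it somewhere between 1.2 and 1.85.
- door_hinge (a point): point on the hinge axis, at the door's left edge as the robot sees it, 155 mm above the bench. Its axes turn with the door: -y runs along the door from the hinge to the free edge (240 mm away), -x points out of the door's outer face, z up. The door is 15 mm thick, centred on this axis, its lower edge 6 mm and its upper edge 184 mm above the bench.
- door_handle (a point): gripping point on the door's handle, an upright round steel bar 11 mm thick on the outer face, 215 mm from the hinge axis and with its centre line 35 mm off the face (29 mm clear behind it). The bar runs from 80 to 180 mm above the bench; this point is at 155 mm; the two stays that carry the bar are at 95 and 125 mm, the bar's top is free. Axes as door_hinge.
- tray_in (a point): centre of the inner floor of the open-topped steel tray fixed to the inner face of the door (it swings out with the door). Axes turn with the door: y along the door, +x away from the door's inner face. Inside it is 61 mm (x) by 148 mm (y); the floor is 53 mm and the rim 95 mm above the bench, walls 3 mm; on its -x side the door itself is the wall, up to 184 mm. Its centre is 115 mm from the hinge axis and 38 mm from the hinge plane.
- stop: stop weight: heavy (5 kg) bare steel cylinder, 110 mm diameter, 70 mm tall, standing loose on the bench in the way of the door's outer face, lower than the handle. Origin: centre of its underside.
- scoop: aluminium scoop standing on the bench, 134 mm long (x) x 70 mm wide (y), sides 50 mm high, closed at the back (-x), open at its mouth (+x). Its inner floor, 64 mm wide, rises 8 degrees towards the mouth, so the balls lie at the back until it is tipped past 8 degrees. A bridge over it carries a black plastic grip. Empty mass about 0.3 kg, 0.48 kg with the balls. Origin: centre of its underside.
- scoop_grip (a point): gripping point of the scoop's grip: a black block 60 mm long (scoop x) x 16 mm thick (scoop y), from 64 to 108 mm above the scoop's underside; this point is at 93 mm, at x = -10 mm in the scoop's frame. Axes as the scoop. The bridge's top below it is at 64 mm.
- scoop_lip (a point): middle of the pouring edge at the scoop's mouth: x = 67 mm, 24 mm above the scoop's underside; below it the mouth reaches down to 16 mm at its sides. Axes as the scoop.
- ball0_center (a point): centre of one of the four white ceramic milling balls (28 mm diameter, 45 g) that lie in the scoop at the start
- ball1_center (a point): centre of one of the four white ceramic milling balls (28 mm diameter, 45 g) that lie in the scoop at the start
- ball2_center (a point): centre of one of the four white ceramic milling balls (28 mm diameter, 45 g) that lie in the scoop at the start
- ball3_center (a point): centre of one of the four white ceramic milling balls (28 mm diameter, 45 g) that lie in the scoop at the start
- wash_bottle: bystander, leave alone: white plastic bottle, 60 mm diameter, 170 mm tall, standing
- jar: bystander, leave alone: amber glass jar, 68 mm diameter, 85 mm tall, standing
- cartridge: bystander, leave alone: grey sealant cartridge, 50 mm diameter, 210 mm tall, standing upright
- tin: bystander, leave alone: steel tin, 80 mm diameter, 50 mm tall, standing
- tape: bystander, leave alone: cardboard ring (tape core), 90 mm outside, 24 mm tall, lying flat
- spatula: bystander, leave alone: spatula about 200 mm long, lying flat
There are look-alikes about, which are no part of the job. What is shaped like the scoop but pink or yellow is not meant.

How it is judged:
By the outcome, as a careful person would: the job done as asked, in the order asked, and still so for the second after the job is handed in, with the robot touching nothing.
It also fails if it takes over 72 s, if anything falls off the work surface, if the arm or the gripper's body presses on something with over 40 N, if the wrist force passes 120 N, or if a joint passes its speed limit or range.

## Working session

There is one attempt and no reset: what is moved stays moved. The work goes in short steps, Python scripts to look and compute and a tool call to move; the robot and the scene stay as the last step left them, time stands still between calls to the robot, and variables do not carry over. Pictures are saved under pics/ and viewed, about 8 in all and at most 12, crops included, and the job is handed in when it is done.

Besides the shell and the picture viewer there is one more tool, called after "Call:" as name(argument=value, ...), one argument or row to a line, values as JSON. step_arm: Moves the arm, as the interface text tells. Its arguments: {"type":"object","properties":{"motion":{"type":"array","items":{"type":"array"}}},"required":["motion"]}

```bash
ls; mkdir -p pics; cat > h.py <<'E'
import numpy as np, cv2
from bench import readout, imaging, arm, boxes_of, landmark_of
E
python3 - <<'E'
from h import *
s=readout.sense(); print({k:np.round(v,3).tolist() for k,v in s.items()}, arm.hold_point_z)
ims=[]
for c in ["scene","top"]:
    f=imaging.grab_frame(c); cv2.imwrite(f"pics/{c}0.png",f["frame"][:,:,::-1])
    print(c,f["fovy"],np.round(np.linalg.inv(f["world_to_cam"])[:3],2).tolist())
    for n in ["door_hinge","door_handle","tray_in","stop","scoop","scoop_grip","scoop_lip","ball0_center","wash_bottle","jar","cartridge","tin","tape","spatula"]:
        print(n,[(np.round(d["point"]).astype(int).tolist(),round(d["conf"],2)) for d in landmark_of(c,n)])
E
```

```text
pics
{'clock': 0.0, 'joint_pos': [0.895, 0.313, 1.498, 0.0, 1.331, -0.223], 'joint_velocities': [0.001, -0.0, -0.001, 0.001, 0.001, -0.001], 'effort': [0.0, -40.221, -25.227, 0.07, 0.035, -0.0], 'tool_pos': [229.528, 471.906, 238.181], 'eef_rot': [-0.375, 0.6, 0.375, 0.599], 'contact_force': [-0.044, -1.322, -0.145], 'moment': [-0.002, 0.004, 0.012], 'width': 88.32} 18.700000000000003
scene 53.78794521505213 [[0.72, 0.48, -0.5, 1046.13], [0.69, -0.48, 0.54, -590.78], [0.02, -0.73, -0.68, 842.8]]
door_hinge [([662, 113, 155], 0.87)]
door_handle [([630, -98, 155], 0.9), ([389, -464, -3], 0.53), ([488, -278, 24], 0.37)]
tray_in []
stop [([496, 168, 1], 0.78), ([514, 395, 2], 0.58)]
scoop [([314, 152, -2], 0.91), ([273, -250, -3], 0.76), ([656, -305, -2], 0.74), ([352, -52, 1], 0.64), ([468, -283, -5], 0.63)]
scoop_grip [([474, -286, 95], 0.91), ([351, -41, 95], 0.87), ([309, 162, 95], 0.66), ([276, -260, 92], 0.56), ([467, -282, -1], 0.27)]
scoop_lip [([324, -111, 23], 0.84), ([399, -258, 27], 0.79), ([277, -181, 25], 0.71), ([346, 92, 23], 0.7)]
ball0_center [([520, -294, 19], 0.48)]
w
[... 479 characters left out ...]
02, 156], 0.64)]
tray_in [([704, 0, 54], 0.89)]
stop [([497, 167, 3], 0.89)]
scoop [([470, -285, 2], 0.82), ([314, 158, 2], 0.78), ([276, -250, -1], 0.76), ([353, -50, -1], 0.67)]
scoop_grip [([477, -287, 90], 0.96), ([270, -262, 91], 0.68), ([355, -41, 93], 0.63), ([307, 167, 91], 0.56)]
scoop_lip [([345, 94, 20], 0.88), ([404, -264, 22], 0.84), ([326, -117, 23], 0.71), ([272, -185, 23], 0.65)]
ball0_center [([517, -287, 18], 0.55)]
wash_bottle [([630, 388, -2], 0.72)]
jar [([518, 398, 2], 0.88), ([395, 383, 2], 0.6)]
cartridge [([391, 381, 1], 0.61)]
tin [([654, -309, 0], 0.67)]
tape [([402, -264, 23], 0.63), ([662, -424, -2], 0.56), ([493, 162, 2], 0.18)]
spatula [([384, -466, -2], 0.76)]
```

View pics/scene0.png

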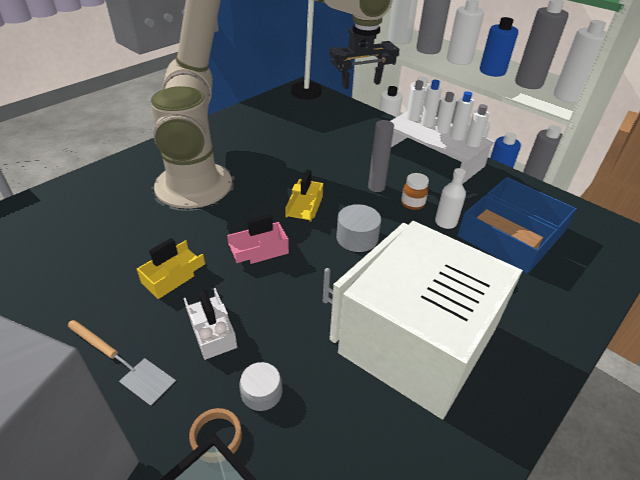

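View pics/top0.png

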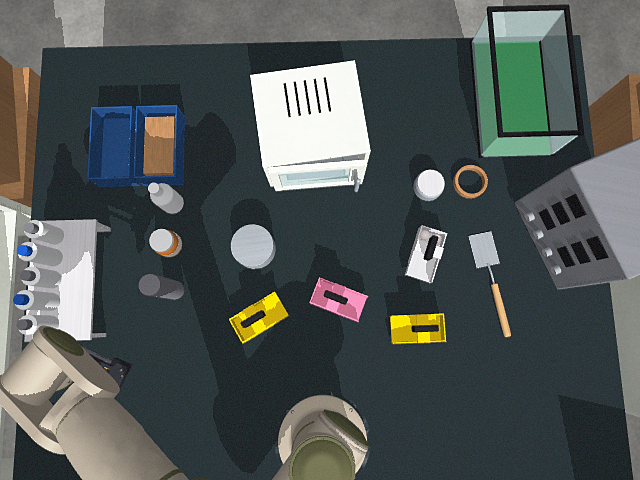

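Scene picture: the white scoop with the balls is at (210,325), with its mouth towards the robot. The handle bar is at (328,285), the stop cylinder at (358,228), and the yellow and pink look-alikes are to the left and above. The top view agrees: scoop at (427,253), stop at (252,246), handle at (357,180).

The moves only turn about z, so the scoop will have to pivot in the pads. I plan to do that by pushing its mouth against the door's inner face.

```bash
cat >> h.py <<'E'
from scipy.spatial.transform import Rotation as R
def st():
    s=readout.sense(); M=R.from_quat(s["eef_rot"]).as_matrix()
    jy=np.degrees(np.arctan2(M[1,2],M[0,2]))
    print("t",round(s["clock"],2),"tcp",np.round(s["tool_pos"],1),"jawyaw",round(jy,1),"app",np.round(M[:,0],3),"F",np.round(s["contact_force"],1),"M",np.round(s["moment"],2),"w",round(s["width"],1),"q",np.round(s["joint_pos"],2))
    return s,M
E
python3 - <<'E'
from h import *
st()
# unprojected top-view pts: cabinet front & scoop close-up
f=imaging.grab_frame("scene")["frame"]
cv2.imwrite("pics/s1.png",cv2.resize(f[200:380,130:400,::-1],None,fx=2.9,fy=2.9,interpolation=cv2.INTER_CUBIC))
E
```

```text
t 1.5 tcp [229.7 472.1 238.7] jawyaw 64.1 app [ 0.  0. -1.] F [ 0.4 -0.1 -0.2] M [-0.06  0.01 -0.01] w 88.0 q [ 0.89  0.31  1.5  -0.    1.33 -0.22]
```

View pics/s1.png

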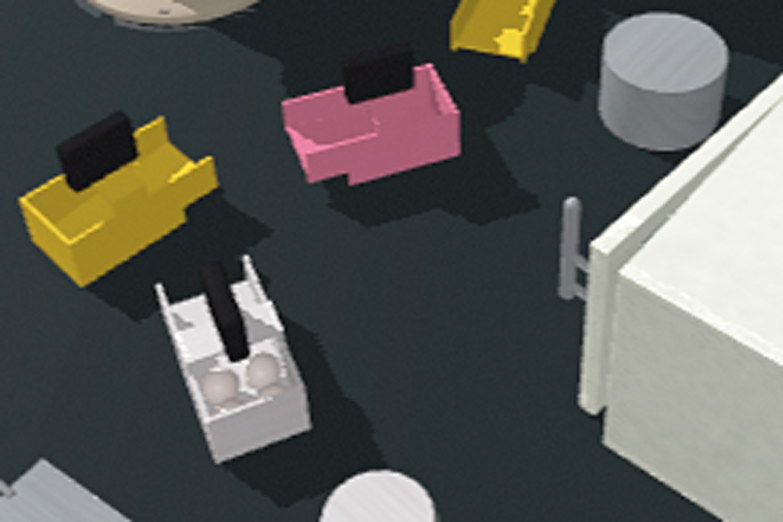

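The side view (pink twin) shows that the underside steps up near the mouth. That notch could hook over the tray's rim and serve as a fulcrum. First I'll go above the handle.

Call:
step_arm(
  motion=[
    [26,[28.5,-40.8,0],-0.077],
    [26,[28.5,-40.8,0],-0.077],
    [26,[28.5,-40.8,0],-0.077],
    [26,[28.5,-40.8,0],-0.077],
    [26,[28.5,-40.8,0],-0.077],
    [26,[28.5,-40.8,0],-0.077],
    [26,[28.5,-40.8,0],-0.077],
    [26,[28.5,-40.8,0],-0.077],
    [26,[28.5,-40.8,0],-0.077],
    [26,[28.5,-40.8,0],-0.077],
    [26,[28.5,-40.8,0],-0.077],
    [26,[28.5,-40.8,0],-0.077],
    [26,[28.5,-40.8,0],-0.077],
    [26,[28.5,-40.8,0],-0.077],
    [26,[0,0,0],0],
  ],
)

```text
clock: 3.42
tool_pos: [638.4, -120.0, 238.3]
eef_rot: [-0.002, 0.706, 0.002, 0.708]
contact_force: [-1.7, 0.9, -0.0]
width: 26.3
```

```bash
cat >> h.py <<'E'
def px2w(f,u,v,z=None,ranged=None):
    fl=240/np.tan(np.radians(f["fovy"]/2)); d=np.array([(u-f["cx"])/fl,(v-f["cy"])/fl,1])
    T=np.linalg.inv(f["world_to_cam"]); dw=T[:3,:3]@d; o=T[:3,3]
    k=(z-o[2])/dw[2] if z is not None else ranged
    return o+k*dw
def lm(c,n): return [(np.round(d["point"]).astype(int).tolist(),round(d["conf"],2)) for d in landmark_of(c,n)]
E
python3 - <<'E'
from h import *
st()
f=imaging.grab_frame("scene")
a,b,c=[px2w(f,*p) for p in ((288.6,253.4,0),(250.7,263.8,0),(236.9,263.1,16))]
print(a,b,c,np.hypot(*(a-b)[:2]),np.hypot(*(b-c)[:2]))
f=imaging.grab_frame("wrist"); cv2.imwrite("pics/w1.png",f["frame"][:,:,::-1])
print(np.round(np.linalg.inv(f["world_to_cam"]),2),f["fovy"])
print(lm("wrist","door_handle"),lm("wrist","door_hinge"))
# bar top: depth pixels with world height 165-183 and near the handle
fl=240/np.tan(np.radians(f["fovy"]/2)); v,u=np.mgrid[:480,:640]; z=f["range_z"]
P=np.stack([(u-f["cx"])/fl*z,(v-f["cy"])/fl*z,z],-1); T=np.linalg.inv(f["world_to_cam"]); W=P@T[:3,:3].T+T[:3,3]
m=(z>0)&(abs(W[...,2]-177)<5)&(abs(W[...,0]-629)<18)&(abs(W[...,1]+100)<25)
print(m.sum(),W[m].mean(0) if m.any() else 0, W[m].min(0) if m.any() else 0,W[m].max(0) if m.any() else 0)
E
```

```text
t 3.42 tcp [ 638.4 -120.   238.3] jawyaw 0.3 app [ 0.003 -0.001 -1.   ] F [-1.7  0.9 -0. ] M [-0.03  0.09  0.02] w 26.3 q [-0.37  0.6   1.07  0.    1.47 -0.37]
[413.46713002  -3.11214203   0.        ] [ 3.73917893e+02 -9.53304588e+01  1.13686838e-13] [ 361.2186046  -126.93777634   16.        ] 100.34121844998903 34.06309498582892
[[ 1.0000e+00  1.0000e-02  0.0000e+00  6.3690e+02]
 [ 1.0000e-02 -9.5000e-01 -3.1000e-01 -3.7660e+01]
 [ 0.0000e+00  3.1000e-01 -9.5000e-01  3.8306e+02]
 [ 0.0000e+00  0.0000e+00  0.0000e+00  1.0000e+00]] 59.57214309783878
[([634, -107, 158], 0.96)] []
349 [ 631.60897548 -103.08631779  176.70580127] [ 626.30667962 -109.7235197   172.03852783] [636.79632257 -98.466231   180.30225582]
```

View pics/w1.png

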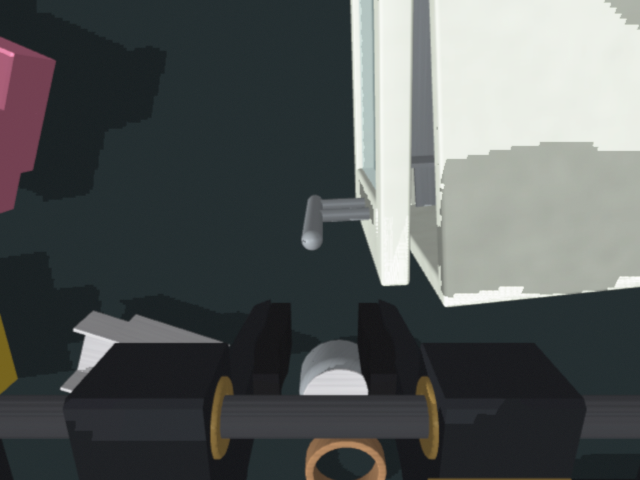

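Wrist view: the bar's top is at (312,242), ahead and left of the fingers, which sit at (270,330) and (378,330). The door is slightly ajar. The bar's axis is near (631.5, -104). I'll align, descend and close.

Call:
step_arm(
  motion=[
    [26,[-7,16,0],0.02],
    [26,[0,0,-30],0],
    [26,[0,0,-30],0],
    [26,[0,0,-20],0],
    [26,[0,0,-10],0],
    [26,[0,0,0],0],
  ],
)

```text
clock: 4.38
tool_pos: [628.7, -92.9, 152.2]
eef_rot: [-0.015, 0.703, 0.014, 0.71]
contact_force: [-0.1, -0.2, 0.3]
width: 25.9
```

```bash
python3 - <<'E'
from h import *
st()
E
```

```text
t 4.38 tcp [628.7 -92.9 152.2] jawyaw 2.3 app [ 0.01  -0.002 -1.   ] F [-0.1 -0.2  0.3] M [-0.03  0.08 -0.02] w 25.9 q [-0.33  0.62  1.26  0.    1.25 -0.37]
```

Call:
step_arm(
  motion=[
    [26,[2,-9,-6],0],
    [26,[0,0,0],0],
    [26,[0,0,0],0],
  ],
)

```text
clock: 4.75
tool_pos: [631.5, -102.7, 147.9]
eef_rot: [-0.016, 0.702, 0.013, 0.712]
contact_force: [-1.0, 0.8, -0.8]
width: 26.0
```

```bash
python3 - <<'E'
from h import *
st()
E
```

```text
t 4.75 tcp [ 631.5 -102.7  147.9] jawyaw 2.4 app [ 0.013 -0.003 -1.   ] F [-1.   0.8 -0.8] M [-0.02  0.05 -0.  ] w 26.0 q [-0.34  0.63  1.25  0.    1.24 -0.39]
```

Call:
step_arm(
  motion=[
    [9,[0,0,0],0],
    [8,[0,0,0],0],
    [6,[0,0,0],0],
    [5,[0,0,0],0],
  ],
)

```text
clock: 5.25
tool_pos: [631.6, -102.8, 148.2]
eef_rot: [-0.016, 0.702, 0.013, 0.712]
contact_force: [-0.3, -0.7, 0.1]
width: 9.9
```

```bash
python3 - <<'E'
from h import *
st()
h=np.array([663,114]); 
p=readout.sense()["tool_pos"][:2]-h; print(np.hypot(*p),np.degrees(np.arctan2(p[1],p[0])))
a0=np.arctan2(p[1],p[0]); r=np.hypot(*p); q=h+p
for k in range(1,13):
    a=a0-np.radians(8)*k; n=h+r*np.array([np.cos(a),np.sin(a)]); print(k*8,np.round(n-q,1),np.round(n)); q=n
E
```

```text
t 5.25 tcp [ 631.6 -102.8  148.2] jawyaw 2.4 app [ 0.013 -0.003 -1.   ] F [-0.3 -0.7  0.1] M [-0.09  0.11 -0.03] w 9.9 q [-0.34  0.63  1.25  0.    1.24 -0.39]
219.07958080497906 -98.2512311540838
8 [-29.9   6.5] [602. -96.]
16 [-28.7  10.6] [573. -86.]
24 [-26.9  14.5] [546. -71.]
32 [-24.6  18.1] [521. -53.]
40 [-21.9  21.3] [500. -32.]
48 [-18.7  24.2] [481.  -8.]
56 [-15.2  26.5] [466.  19.]
64 [-11.3  28.4] [454.  47.]
72 [-7.3 29.7] [447.  77.]
80 [-3.1 30.4] [444. 107.]
88 [ 1.2 30.5] [445. 138.]
96 [ 5.4 30.1] [451. 168.]
```

Call:
step_arm(
  motion=[
    [5,[-15,2.8,0],-0.07],
    [5,[-14.9,3.7,0],-0.07],
    [5,[-14.5,4.8,0],-0.07],
    [5,[-14.2,5.8,0],-0.07],
    [5,[-13.7,6.8,0],-0.07],
    [5,[-13.2,7.7,0],-0.07],
    [5,[-12.6,8.6,0],-0.07],
    [5,[-12,9.5,0],-0.07],
  ],
)

```text
clock: 6.25
tool_pos: [520.8, -53.3, 148.2]
eef_rot: [0.184, 0.675, -0.191, 0.689]
contact_force: [3.2, 0.0, -2.0]
width: 10.2
```

```bash
cat >> h.py <<'E'
H=np.array([663,114])
def arc(step,n):
    s,M=st(); p=s["tool_pos"][:2]-H; a0=np.arctan2(p[1],p[0])%(2*np.pi); r=np.hypot(*p); print("r",r,"phi",np.degrees(a0)-360+101.2)
    q=H+p
    for k in range(1,n+1):
        a=a0-np.radians(step)*k; m=H+219*np.array([np.cos(a),np.sin(a)]); print(np.round(m-q,1).tolist()); q=m
E
python3 -c "
from h import *
arc(4,9)"
```

```text
t 6.25 tcp [520.8 -53.3 148.2] jawyaw -30.8 app [ 0.016 -0.015 -1.   ] F [ 3.2  0.  -2. ] M [ 0.07 -0.35  0.05] w 10.2 q [-0.32  0.39  1.64 -0.01  1.09  0.22]
r 219.55105956131422 phi -29.17282176491385
[-10.9, 10.7]
[-10.5, 11.1]
[-9.7, 11.8]
[-8.9, 12.4]
[-8.0, 13.0]
[-7.1, 13.5]
[-6.1, 14.0]
[-5.1, 14.4]
[-4.1, 14.7]
```

Call:
step_arm(
  motion=[
    [5,[-11.2,10.4,0],-0.07],
    [5,[-10.5,11.1,0],-0.07],
    [5,[-9.7,11.8,0],-0.07],
    [5,[-8.9,12.4,0],-0.07],
    [5,[-8,13,0],-0.07],
    [5,[-7.1,13.5,0],-0.07],
    [5,[-6.1,14,0],-0.07],
    [5,[-5.1,14.4,0],-0.07],
    [5,[-4.1,14.7,0],-0.07],
    [5,[-3,14.8,0],-0.07],
    [5,[-2,15,0],-0.07],
  ],
)

```text
clock: 7.62
tool_pos: [444.5, 94.4, 148.2]
eef_rot: [0.431, 0.547, -0.444, 0.563]
contact_force: [4.5, -1.8, -5.1]
width: 9.8
```

```bash
python3 -c "
from h import *
arc(1,4)
imaging.grab_frame('scene'); print(lm('scene','stop'))"
```

```text
t 7.62 tcp [444.5  94.4 148.2] jawyaw -76.4 app [ 0.007 -0.028 -1.   ] F [ 4.5 -1.8 -5.1] M [-0.05 -0.52  0.06] w 9.8 q [-0.03  0.26  1.83 -0.03  1.05  1.32]
r 219.34449186781757 phi -73.67841045829213
[0.0, 3.8]
[-0.2, 3.8]
[-0.2, 3.8]
[-0.1, 3.8]
[]
```

Call:
step_arm(
  motion=[
    [5,[0,6,0],-0.03],
    [5,[-0.3,6,0],-0.03],
    [5,[-0.3,6,0],-0.03],
    [5,[-0.2,4,0],-0.02],
    [5,[0,2,0],-0.01],
  ],
)

```text
clock: 8.35
tool_pos: [443.8, 117.1, 148.2]
eef_rot: [0.461, 0.522, -0.475, 0.537]
contact_force: [1.2, -1.5, -1.0]
width: 10.0
```

```bash
python3 -c "
from h import *
arc(1,1)
imaging.grab_frame('top'); print(lm('top','stop'))"
```

```text
t 8.35 tcp [443.8 117.1 148.2] jawyaw -82.9 app [ 0.003 -0.029 -1.   ] F [ 1.2 -1.5 -1. ] M [-0.13  0.01  0.09] w 10.0 q [ 0.02  0.27  1.81 -0.03  1.06  1.48]
r 219.218496637789 phi -79.61528259088773
[0.3, 3.8]
[]
```

Call:
step_arm(
  motion=[
    [5,[0.1,3,0],-0.015],
    [5,[0.1,3,0],-0.015],
    [5,[0.1,2,0],-0.01],
    [5,[0.1,2,0],-0.01],
  ],
)

```text
clock: 8.95
tool_pos: [444.3, 127.5, 148.2]
eef_rot: [0.475, 0.51, -0.489, 0.525]
contact_force: [2.7, -2.3, -2.8]
width: 10.2
```

Call:
step_arm(
  motion=[
    [5,[0.1,2,0],-0.01],
    [5,[0.1,2,0],-0.01],
  ],
)

```text
clock: 9.2
tool_pos: [444.6, 131.8, 148.2]
eef_rot: [0.48, 0.505, -0.495, 0.52]
contact_force: [2.1, -3.3, -3.8]
width: 10.3
```

Call:
step_arm(
  motion=[
    [5,[0.1,1.5,0],-0.007],
    [5,[0.1,1.5,0],-0.007],
  ],
)

```text
clock: 9.45
tool_pos: [444.9, 135.0, 148.2]
eef_rot: [0.484, 0.501, -0.498, 0.516]
contact_force: [2.8, -2.0, -2.6]
width: 9.8
```

Call:
step_arm(
  motion=[
    [5,[0.2,1.5,0],-0.007],
    [5,[0.2,1.5,0],-0.007],
  ],
)

```text
clock: 9.7
tool_pos: [445.2, 138.2, 148.2]
eef_rot: [0.488, 0.497, -0.502, 0.512]
contact_force: [1.9, -1.8, -2.3]
width: 10.0
```

Call:
step_arm(
  motion=[
    [5,[0.2,1.2,0],-0.005],
  ],
)

```text
clock: 9.82
tool_pos: [445.4, 139.5, 148.2]
eef_rot: [0.489, 0.496, -0.504, 0.511]
contact_force: [2.1, -1.9, -2.5]
width: 9.9
```

Call:
step_arm(
  motion=[
    [5,[0.2,1.2,0],-0.005],
  ],
)

```text
clock: 9.95
tool_pos: [445.6, 140.8, 148.3]
eef_rot: [0.49, 0.495, -0.505, 0.509]
contact_force: [1.6, -2.9, -2.2]
width: 10.0
```

Call:
step_arm(
  motion=[
    [5,[0.2,1.2,0],-0.005],
  ],
)

```text
clock: 10.07
tool_pos: [445.7, 142.1, 148.2]
eef_rot: [0.492, 0.494, -0.507, 0.508]
contact_force: [1.7, -1.2, -2.2]
width: 10.0
```

Call:
step_arm(
  motion=[
    [5,[0.2,1.2,0],-0.005],
  ],
)

```text
clock: 10.2
tool_pos: [445.9, 143.3, 148.2]
eef_rot: [-0.493, -0.492, 0.508, -0.507]
contact_force: [1.8, -1.8, -1.3]
width: 10.2
```

Call:
step_arm(
  motion=[
    [5,[0.2,1.2,0],-0.005],
  ],
)

```text
clock: 10.32
tool_pos: [446.1, 144.6, 148.2]
eef_rot: [-0.494, -0.491, 0.509, -0.505]
contact_force: [1.7, -2.1, -2.5]
width: 10.1
```

```bash
python3 -c "
from h import *
arc(1,1)
f=imaging.grab_frame('scene'); print(lm('scene','stop'),lm('scene','tray_in'))
f2=imaging.grab_frame('top'); print(lm('top','stop'),lm('top','tray_in'))
a=f['frame'][140:380,200:520,::-1]; cv2.imwrite('pics/s2.png',cv2.resize(a,None,fx=2.4,fy=2.4,interpolation=cv2.INTER_CUBIC))"
```

```text
t 10.32 tcp [446.1 144.6 148.2] jawyaw -90.4 app [-0.001 -0.029 -1.   ] F [ 1.7 -2.1 -2.5] M [-0.1   0.04  0.1 ] w 10.1 q [ 0.08  0.29  1.78 -0.03  1.07  1.67]
r 219.04675668473593 phi -86.8314507125305
[0.6, 3.8]
[] [([552, 64, 51], 0.94)]
[([662, 112, 155], 0.72), ([546, 69, 52], 0.52)] [([546, 72, 52], 0.87)]
```

View pics/s2.png

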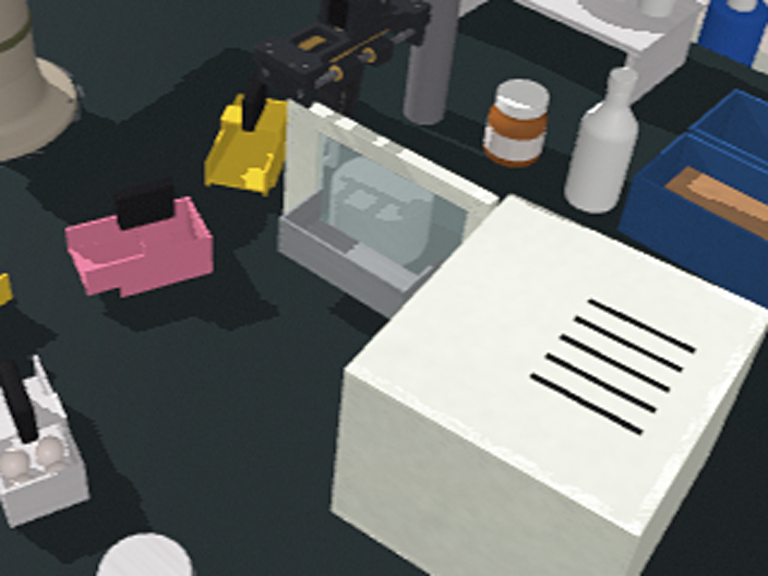

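The crop shows the open door at (380,200), with its tray along the inner side at (350,270). The stop is visible through the glass at (380,210), and no contact force has shown yet. I'll keep creeping.

Call:
step_arm(
  motion=[
    [5,[0.2,1.2,0],-0.005],
  ],
)

```text
clock: 10.75
tool_pos: [446.2, 145.4, 148.2]
eef_rot: [-0.495, -0.49, 0.511, -0.504]
contact_force: [-0.2, -10.3, -0.7]
width: 9.8
```

Call:
step_arm(
  motion=[
    [5,[0.2,1.2,0],-0.005],
  ],
)

```text
clock: 10.88
tool_pos: [446.2, 145.4, 148.2]
eef_rot: [-0.495, -0.488, 0.513, -0.503]
contact_force: [-1.0, -12.1, 0.1]
width: 10.1
```

Call:
step_arm(
  motion=[
    [5,[0.2,1.2,0],-0.005],
  ],
)

```text
clock: 11.0
tool_pos: [446.2, 145.4, 148.2]
eef_rot: [-0.495, -0.486, 0.515, -0.503]
contact_force: [-1.2, -11.3, -0.7]
width: 10.3
```

Call:
step_arm(
  motion=[
    [5,[0.2,1.2,0],-0.005],
  ],
)

```text
clock: 11.12
tool_pos: [446.2, 145.4, 148.2]
eef_rot: [-0.496, -0.484, 0.518, -0.502]
contact_force: [-0.6, -11.0, -0.2]
width: 9.9
```

Contact at y = 145.4: the force rose to about 11 N and the door stopped moving. I'll relax, release, lift and go over the scoop.

Call:
step_arm(
  motion=[
    [10,[0,0,0],0],
    [16,[0,0,0],0],
    [24,[0,0,0],0],
    [26,[0,0,0],0],
    [26,[0,0,30],0],
    [26,[0,0,40],0],
    [26,[0,0,30],0],
  ],
)

```text
clock: 12.0
tool_pos: [444.7, 145.7, 249.5]
eef_rot: [-0.495, -0.486, 0.519, -0.5]
contact_force: [0.2, -0.5, -0.4]
width: 26.3
```

Call:
step_arm(
  motion=[
    [40,[2,-28,0],0.178],
    [50,[2,-28,0],0.178],
    [50,[2,-28,0],0.178],
    [50,[2,-28,0],0.178],
    [50,[2,-28,0],0.178],
    [50,[2,-28,0],0.178],
    [50,[2,-28,0],0.178],
    [50,[2,-28,0],0.178],
    [50,[2,-28,0],0.178],
    [50,[2,-28,0],0.178],
    [50,[2,-28,0],0.178],
    [50,[2,-28,0],0.178],
    [50,[2,-28,0],0.178],
    [50,[2,-28,0],0.178],
    [50,[2,-28,0],0.178],
    [50,[2,-28,0],0.178],
    [50,[0,0,0],0],
  ],
)

```text
clock: 14.12
tool_pos: [477.0, -315.3, 252.3]
eef_rot: [-0.432, 0.54, 0.449, 0.565]
contact_force: [0.7, 0.5, -0.3]
width: 50.4
```

```bash
python3 - <<'E'
from h import *
s,M=st()
f=imaging.grab_frame("wrist"); cv2.imwrite("pics/w2.png",f["frame"][:,:,::-1])
for n in ("scoop","scoop_grip","scoop_lip","ball0_center"): print(n,lm("wrist",n))
g=imaging.grab_frame("top")
for n in ("stop","tray_in","door_hinge","door_handle","scoop_grip","scoop_lip"): print(n,lm("top",n))
E
```

```text
t 14.12 tcp [ 477.  -315.3  252.3] jawyaw 77.1 app [ 0.013  0.041 -0.999] F [ 0.7  0.5 -0.3] M [-0.01  0.03  0.07] w 50.4 q [-0.81  0.42  1.32  0.04  1.43 -2.16]
scoop [([466, -284, 0], 0.96)]
scoop_grip [([473, -288, 92], 0.65)]
scoop_lip [([404, -262, 24], 0.79)]
ball0_center [([517, -288, 20], 0.56)]
stop [([494, 164, 1], 0.76)]
tray_in [([545, 69, 54], 0.85)]
door_hinge []
door_handle [([439, 146, 154], 0.73), ([661, 112, 156], 0.43)]
scoop_grip [([357, -38, 92], 0.78), ([304, 167, 92], 0.65), ([473, -289, 91], 0.6), ([273, -261, 93], 0.46), ([664, -426, -2], 0.2)]
scoop_lip [([327, -114, 19], 0.6), ([469, -284, 3], 0.2)]
```

View pics/w2.png

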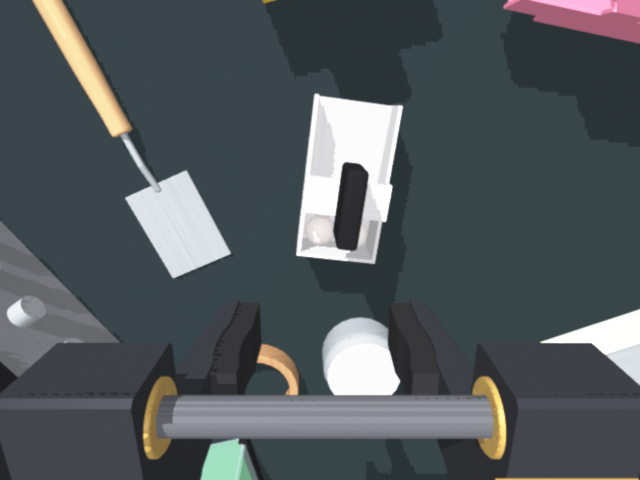

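Wrist view: the white scoop is at (350,180) with its grip running from (352,170) to (348,245) and balls at the back. The spatula is to the left and the tin below. I'll measure the grip's top from depth.

```bash
cat >> h.py <<'E'
def cloud(f):
    fl=240/np.tan(np.radians(f["fovy"]/2)); v,u=np.mgrid[:480,:640]; z=f["range_z"]
    P=np.stack([(u-f["cx"])/fl*z,(v-f["cy"])/fl*z,z],-1); T=np.linalg.inv(f["world_to_cam"]); W=P@T[:3,:3].T+T[:3,3]; W[z<=0]=np.nan
    return W
def top_rect(f,c,z0,z1,r):
    W=cloud(f); m=(W[...,2]>z0)&(W[...,2]<z1)&(np.hypot(W[...,0]-c[0],W[...,1]-c[1])<r)
    return cv2.minAreaRect(W[m][:,:2].astype(np.float32)),m.sum()
E
python3 - <<'E'
from h import *
f=imaging.grab_frame("wrist")
print(top_rect(f,(473,-288),102,114,60))
st()
E
```

```text
(((474.169189453125, -287.4473571777344), (16.290185928344727, 59.97311782836914), 69.92914581298828), np.int64(1779))
t 14.78 tcp [ 477.1 -314.   252.9] jawyaw 77.2 app [ 0.013  0.041 -0.999] F [ 0.4 -0.5  1.5] M [-0.02  0.01 -0.03] w 50.0 q [-0.8   0.41  1.32  0.04  1.43 -2.16]
```

Call:
step_arm(
  motion=[
    [50,[2,25,-20],-0.127],
    [50,[0,0,-40],0],
    [50,[0,0,-40],0],
    [50,[0,0,-30],0],
    [50,[0,0,0],0],
    [50,[0,0,0],0],
  ],
)

```text
clock: 15.52
tool_pos: [479.6, -288.5, 121.5]
eef_rot: [-0.398, 0.567, 0.41, 0.594]
contact_force: [-0.2, -0.4, 0.1]
width: 50.0
```

```bash
python3 -c "
from h import *
st()"
```

```text
t 15.53 tcp [ 479.6 -288.5  121.5] jawyaw 69.7 app [ 0.021  0.036 -0.999] F [-0.2 -0.4  0.1] M [-0.05 -0.   -0.01] w 50.0 q [-0.77  0.5   1.54  0.05  1.11 -2.01]
```

Call:
step_arm(
  motion=[
    [50,[0,0,-25],0],
    [50,[0,0,-16],0],
    [50,[0,0,-6],0],
    [50,[0,0,0],0],
    [30,[0,0,0],0],
    [20,[0,0,0],0],
    [12,[0,0,0],0],
    [12,[0,0,0],0],
    [12,[0,0,0],0],
  ],
)

```text
clock: 16.65
tool_pos: [482.0, -291.1, 79.6]
eef_rot: [-0.402, 0.566, 0.406, 0.594]
contact_force: [-0.2, -0.1, -0.2]
width: 15.5
```

```bash
python3 -c "
from h import *
st()"
```

```text
t 16.65 tcp [ 482.  -291.1   79.6] jawyaw 69.7 app [ 0.029  0.028 -0.999] F [-0.2 -0.1 -0.2] M [-0.23  0.18 -0.01] w 15.5 q [-0.77  0.56  1.57  0.05  1.01 -2.01]
```

Call:
step_arm(
  motion=[
    [12,[0,0,5],0],
    [12,[0,0,10],0],
    [12,[0,0,10],0],
    [12,[0,0,0],0],
  ],
)

```text
clock: 17.15
tool_pos: [481.4, -290.2, 105.2]
eef_rot: [-0.4, 0.566, 0.407, 0.594]
contact_force: [-0.1, -0.2, -5.3]
width: 15.9
```

```bash
python3 -c "
from h import *
st()
f=imaging.grab_frame('scene'); a=f['frame'][220:400,130:370,::-1]; cv2.imwrite('pics/s3.png',cv2.resize(a,None,fx=3,fy=3,interpolation=cv2.INTER_CUBIC))
print(lm('scene','scoop_lip'),lm('scene','scoop'))"
```

```text
t 17.15 tcp [ 481.4 -290.2  105.2] jawyaw 69.7 app [ 0.027  0.03  -0.999] F [-0.1 -0.2 -5.3] M [-0.09  0.04 -0.02] w 15.9 q [-0.77  0.53  1.55  0.05  1.06 -2.01]
[([398, -258, 53], 0.88), ([321, -114, 23], 0.76), ([346, 94, 26], 0.67), ([654, -307, -3], 0.29)] [([467, -279, 25], 0.98), ([351, -52, -1], 0.97), ([276, -254, 1], 0.87), ([316, 153, 0], 0.63), ([400, -261, 54], 0.63)]
```

View pics/s3.png

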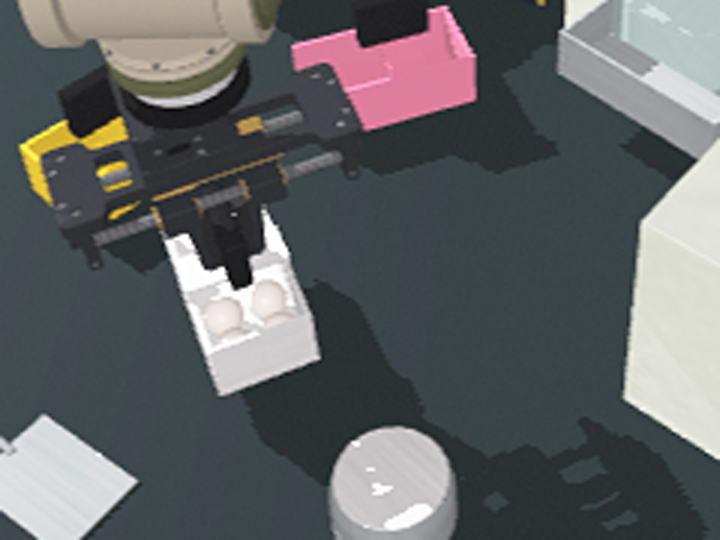

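The crop shows the scoop held level at (250,310) with its balls at the back and the tray ahead. I'll lift, turn and carry it to just before the tray's outer wall.

Call:
step_arm(
  motion=[
    [12,[0,0,12],0],
    [12,[0,0,18],0],
    [12,[0,0,18],0],
    [12,[0,0,18],0],
    [12,[0,0,18],0],
    [12,[2,8,12],-0.05],
    [12,[6,18,0],-0.097],
    [12,[6.2,20,0],-0.097],
    [12,[6.2,20,0],-0.097],
    [12,[6.2,20,0],-0.097],
    [12,[6.2,20,0],-0.097],
    [12,[6.2,20,0],-0.097],
    [12,[6.2,20,0],-0.097],
    [12,[6.2,20,0],-0.097],
    [12,[6.2,20,0],-0.097],
    [12,[6.2,20,0],-0.097],
    [12,[4,12,0],-0.097],
    [12,[2,5,0],-0.097],
    [12,[0,0,0],0],
  ],
)

```text
clock: 19.68
tool_pos: [551.3, -58.7, 214.5]
eef_rot: [0.008, 0.692, -0.02, 0.721]
contact_force: [0.1, -0.8, -5.5]
width: 15.4
```

```bash
python3 - <<'E'
from h import *
st()
f=imaging.grab_frame("scene"); W=cloud(f)
print(lm('scene','scoop_lip'),lm('scene','tray_in'))
m=(W[...,2]>45)&(W[...,2]<85)&(abs(W[...,0]-550)<70)&(abs(W[...,1]-33)<14)
P=W[m]; print(m.sum(),np.median(P,0)); c=np.polyfit(P[:,0],P[:,1],1); print("wall y=",c, np.std(P[:,1]-np.polyval(c,P[:,0])), np.degrees(np.arctan(c[0])), P[:,0].min(),P[:,0].max())
m=(W[...,2]>75)&(abs(W[...,0]-550)<100)&(abs(W[...,1]-33)<14)&(W[...,2]<105); print("rim z",np.percentile(W[m][:,2],[95,99,100]))
a=f['frame'][120:300,200:440,::-1]; cv2.imwrite('pics/s4.png',cv2.resize(a,None,fx=3,fy=3,interpolation=cv2.INTER_CUBIC))
E
```

```text
t 19.68 tcp [551.3 -58.7 214.5] jawyaw -2.2 app [ 0.04  -0.018 -0.999] F [ 0.1 -0.8 -5.5] M [-0.04  0.12  0.02] w 15.4 q [-0.32  0.37  1.48 -0.    1.25 -0.28]
[([323, -113, 22], 0.72), ([347, 92, 24], 0.7), ([552, 29, 166], 0.62), ([274, -182, 24], 0.55), ([446, 146, 154], 0.46)] [([549, 66, 52], 0.76)]
283 [584.03553239  37.58926739  66.27747329]
wall y= [ 0.03776815 15.66795223] 1.2253001345993717 2.1629273675934018 537.8386921896793 619.947328765753
rim z [95.76939824 97.43301339 97.52102702]
```

View pics/s4.png

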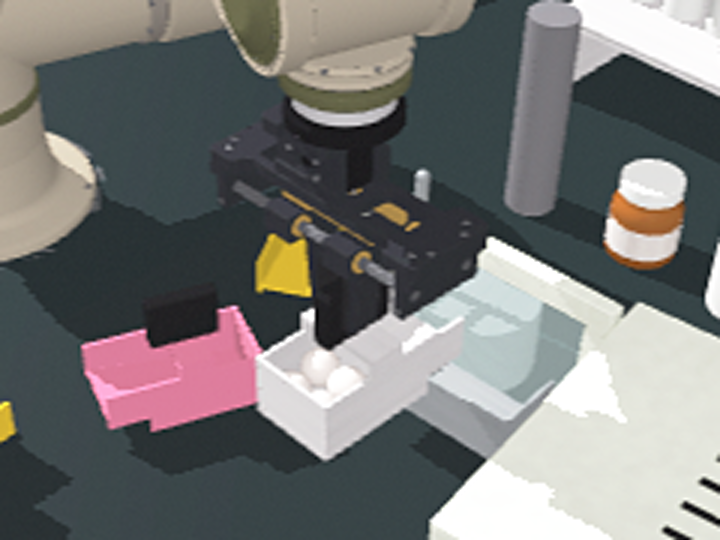

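The crop shows the scoop at (350,390) heading for the tray at (470,400), with the balls at its back. The wall's outer face is at y of about 37 and the rim at 95. I'll go forward over the rim, square up, then lower.

Call:
step_arm(
  motion=[
    [12,[0,10,0],0.03],
    [12,[0,15,0],0.05],
    [12,[0,10,0],0],
    [12,[0,0,0],0],
    [12,[0,0,-12],0],
    [12,[0,0,-15],0],
    [12,[0,0,-12],0],
    [12,[0,0,0],0],
    [12,[0,0,0],0],
  ],
)

```text
clock: 20.95
tool_pos: [550.5, -22.4, 171.5]
eef_rot: [-0.022, 0.693, 0.012, 0.721]
contact_force: [-0.7, 0.6, -5.6]
width: 16.2
```

```bash
python3 - <<'E'
from h import *
st()
f=imaging.grab_frame("scene"); W=cloud(f)
print(lm('scene','scoop_lip'),lm('scene','scoop'))
a=f['frame'][150:300,230:430,::-1]; cv2.imwrite('pics/s5.png',cv2.resize(a,None,fx=4,fy=4,interpolation=cv2.INTER_CUBIC))
E
```

```text
t 20.95 tcp [550.5 -22.4 171.5] jawyaw 2.8 app [ 0.039 -0.014 -0.999] F [-0.7  0.6 -5.6] M [-0.05  0.09  0.04] w 16.2 q [-0.25  0.41  1.55 -0.    1.15 -0.3 ]
[([546, 64, 119], 0.81), ([276, -184, 22], 0.73), ([322, -112, 24], 0.68), ([347, 97, 23], 0.61)] [([316, 154, 2], 0.94), ([276, -255, -2], 0.83), ([552, -2, 95], 0.75), ([353, -52, -2], 0.65)]
```

View pics/s5.png

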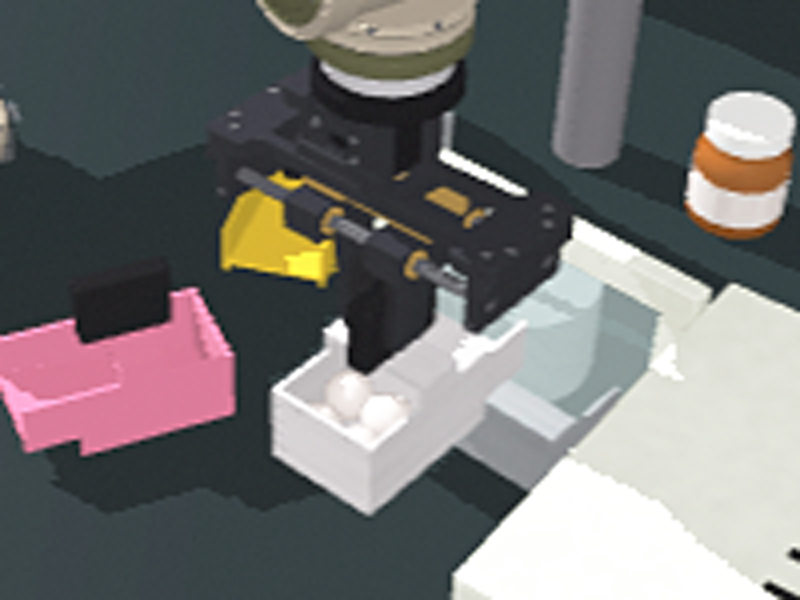

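The crop shows the scoop's mouth over the tray and the balls still at the back, around (370,405). I'll lower the notch around the rim, then bring the step up to the wall.

Call:
step_arm(
  motion=[
    [12,[0,0,-5],0],
    [12,[0,0,-4],0],
    [12,[0,0,0],0],
    [12,[0,4,0],0],
    [12,[0,2,0],0],
    [12,[0,2,0],0],
    [12,[0,1,0],0],
  ],
)

```text
clock: 21.98
tool_pos: [550.8, -13.2, 163.0]
eef_rot: [-0.023, 0.692, 0.012, 0.721]
contact_force: [-1.5, -3.8, -2.6]
width: 15.8
```

```bash
python3 -c "
from h import *
st()"
```

```text
t 21.98 tcp [550.8 -13.2 163. ] jawyaw 2.8 app [ 0.041 -0.015 -0.999] F [-1.5 -3.8 -2.6] M [-0.83  0.36 -0.08] w 15.8 q [-0.23  0.42  1.56 -0.01  1.12 -0.28]
```

Call:
step_arm(
  motion=[
    [12,[0,1.5,1],0],
    [12,[0,1.5,1],0],
    [12,[0,1.5,0.9],0],
    [12,[0,1.5,0.8],0],
  ],
)

```text
clock: 22.48
tool_pos: [550.1, -7.7, 166.3]
eef_rot: [-0.024, 0.693, 0.011, 0.72]
contact_force: [-1.7, -4.0, -6.7]
width: 15.5
```

```bash
python3 -c "
from h import *
st()
f=imaging.grab_frame('scene'); print(lm('scene','scoop_lip')); print(lm('scene','scoop')); 
f=imaging.grab_frame('top'); print(lm('top','door_handle'),lm('top','stop'))"
```

```text
t 22.48 tcp [550.1  -7.7 166.3] jawyaw 2.8 app [ 0.039 -0.017 -0.999] F [-1.7 -4.  -6.7] M [-0.93  0.4   0.  ] w 15.5 q [-0.22  0.41  1.55 -0.01  1.13 -0.27]
[([547, 74, 104], 0.74), ([344, 93, 23], 0.72), ([275, -181, 23], 0.61), ([322, -112, 24], 0.6)]
[([275, -254, -2], 0.88), ([550, 6, 84], 0.77), ([350, -50, -1], 0.64), ([314, 154, 1], 0.6)]
[([441, 149, 154], 0.62)] [([497, 164, 3], 0.97), ([382, -466, -1], 0.69)]
```

It is pivoting in the pads at about 4 N, well below what would move the stop. I'll keep tipping slowly along the arc.

Call:
step_arm(
  motion=[
    [12,[0,1.5,0.8],0],
    [12,[0,1.5,0.7],0],
    [12,[0,1.5,0.7],0],
    [12,[0,1.5,0.6],0],
    [12,[0,1.5,0.6],0],
    [12,[0,1.5,0.6],0],
    [12,[0,1.5,0.5],0],
    [12,[0,1.5,0.5],0],
  ],
)

```text
clock: 23.78
tool_pos: [549.8, 4.7, 171.8]
eef_rot: [-0.024, 0.693, 0.011, 0.72]
contact_force: [-2.9, -4.9, -5.0]
width: 15.5
```

```bash
python3 -c "
from h import *
st()
f=imaging.grab_frame('scene'); print(lm('scene','scoop_lip')); print(lm('scene','scoop')); print(lm('scene','ball0_center'))
a=f['frame'][150:300,230:430,::-1]; cv2.imwrite('pics/s6.png',cv2.resize(a,None,fx=4,fy=4,interpolation=cv2.INTER_CUBIC))"
```

```text
t 23.77 tcp [549.8   4.7 171.8] jawyaw 2.8 app [ 0.038 -0.017 -0.999] F [-2.9 -4.9 -5. ] M [-1.06  0.67  0.06] w 15.5 q [-0.2   0.41  1.55 -0.01  1.15 -0.24]
[([273, -185, 25], 0.96), ([344, 92, 22], 0.87), ([550, 73, 104], 0.84), ([323, -113, 25], 0.75)]
[([275, -254, 0], 0.94), ([315, 152, 0], 0.93), ([553, 6, 87], 0.88), ([353, -52, 1], 0.65)]
[([664, -421, 1], 0.7), ([560, -11, 119], 0.26)]
```

View pics/s6.png

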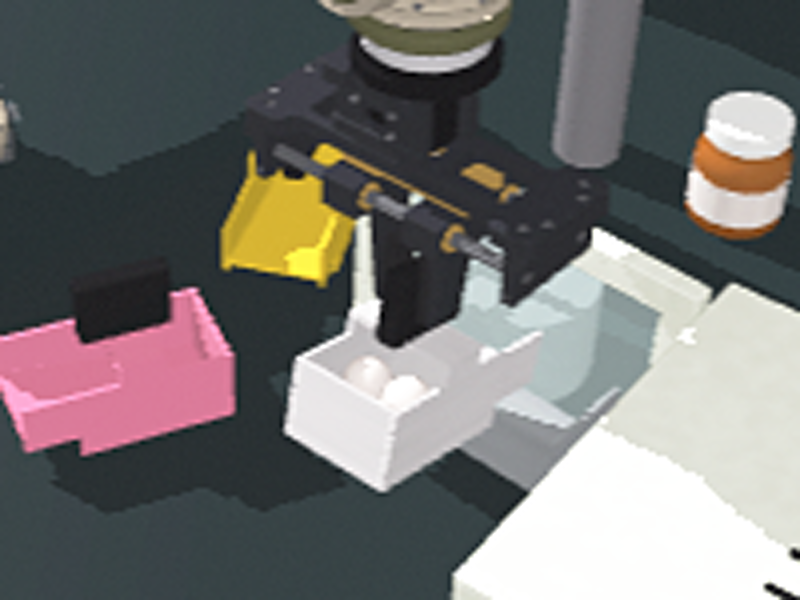

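The crop shows the scoop tipped about 12°, with its back raised at (340,400), and the balls starting to leave the back at (390,380). I'll tip further.

Call:
step_arm(
  motion=[
    [12,[0,1.5,0.5],0],
    [12,[0,1.5,0.5],0],
    [12,[0,1.5,0.4],0],
    [12,[0,1.5,0.4],0],
    [12,[0,1.5,0.4],0],
    [12,[0,1.5,0.4],0],
    [12,[0,1.5,0.3],0],
    [12,[0,1.5,0.3],0],
    [12,[0,1.5,0.3],0],
    [12,[0,1.5,0.3],0],
  ],
)

```text
clock: 25.22
tool_pos: [550.7, 20.5, 176.4]
eef_rot: [-0.024, 0.692, 0.011, 0.721]
contact_force: [-0.6, -4.4, -4.1]
width: 16.1
```

```bash
python3 -c "
from h import *
st()
f=imaging.grab_frame('scene'); print(lm('scene','scoop_lip')); print(lm('scene','scoop')); print(lm('scene','ball0_center'))
g=imaging.grab_frame('top'); print(lm('top','stop'),lm('top','door_handle'))
a=f['frame'][150:300,230:430,::-1]; b=g['frame'][120:270,200:400,::-1]; cv2.imwrite('pics/s7.png',cv2.resize(np.vstack([a,b]),None,fx=2,fy=2,interpolation=cv2.INTER_CUBIC))"
```

```text
t 25.23 tcp [550.7  20.5 176.4] jawyaw 2.8 app [ 0.041 -0.017 -0.999] F [-0.6 -4.4 -4.1] M [-1.01  0.33  0.02] w 16.1 q [-0.17  0.4   1.54 -0.01  1.16 -0.22]
[([323, -112, 22], 0.89), ([344, 93, 24], 0.62), ([276, -180, 24], 0.57), ([550, 76, 98], 0.56)]
[([274, -252, 3], 0.81), ([554, 4, 97], 0.8), ([355, -54, 0], 0.74), ([314, 153, 0], 0.63)]
[([569, 87, 93], 0.46)]
[([493, 162, 0], 0.63)] [([627, 389, 3], 0.65)]
```

View pics/s7.png

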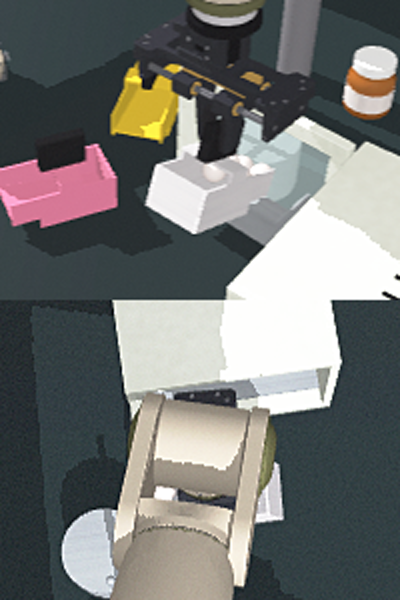

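The crop (top half) shows balls rolling towards the mouth at (215,170) and (258,170), the foremost leaning on the door. I'll tip a bit more, then ease back and up so they drop into the tray.

Call:
step_arm(
  motion=[
    [12,[0,1.5,0.3],0],
    [12,[0,1.5,0.2],0],
    [12,[0,1.5,0.2],0],
    [12,[0,1.5,0.2],0],
    [12,[0,1.5,0.1],0],
    [12,[0,1.5,0.1],0],
    [12,[0,0,1],0],
    [12,[0,-1.5,1],0],
    [12,[0,-1.5,0.7],0],
    [12,[0,-1.5,0.7],0],
    [12,[0,-1.5,0.7],0],
    [12,[0,-1.5,0.7],0],
    [12,[0,-1.5,0.7],0],
    [12,[0,0,0],0],
    [12,[0,0,0],0],
  ],
)

```text
clock: 27.45
tool_pos: [551.1, 21.8, 183.8]
eef_rot: [-0.022, 0.692, 0.012, 0.722]
contact_force: [0.3, -0.8, -4.2]
width: 15.9
```

```bash
cat >> h.py <<'E'
def whites(f,W):  # ball-like points in the tray volume / in the scoop
    hsv=cv2.cvtColor(f["frame"],cv2.COLOR_RGB2HSV); return hsv
E
python3 -c "
from h import *
st()
f=imaging.grab_frame('scene'); print(lm('scene','scoop_lip')); print(lm('scene','ball0_center')); print(lm('scene','ball1_center'))
np.savez('f1.npz',frame=f['frame'],W=cloud(f))
g=imaging.grab_frame('wrist'); print(lm('wrist','ball0_center'),lm('wrist','scoop_lip'))
np.savez('g1.npz',frame=g['frame'],W=cloud(g))"
```

```text
t 27.45 tcp [551.1  21.8 183.8] jawyaw 2.8 app [ 0.042 -0.014 -0.999] F [ 0.3 -0.8 -4.2] M [-0.    0.1   0.04] w 15.9 q [-0.17  0.4   1.53 -0.01  1.17 -0.22]
[([274, -181, 22], 0.94), ([325, -113, 24], 0.83), ([348, 94, 25], 0.66), ([553, 67, 104], 0.55)]
[([577, 84, 66], 0.38)]
[([578, 85, 67], 0.61)]
[([549, 29, 194], 0.69), ([574, 88, 67], 0.66)] [([554, 69, 97], 0.83), ([330, -109, 25], 0.64)]
```

```bash
python3 - <<'E'
import numpy as np,cv2
for n in "fg":
    d=np.load(n+"1.npz"); F=d["frame"];W=d["W"]
    m=(W[...,0]>478)&(W[...,0]<628)&(W[...,1]>38)&(W[...,1]<98)&(W[...,2]>60)&(W[...,2]<84)
    print(n,m.sum()); k,l,s,c=cv2.connectedComponentsWithStats(m.astype(np.uint8))
    for i in range(1,k):
        if s[i,4]>15: P=W[l==i]; print(s[i],np.round(np.median(P,0)),np.round(P.min(0)),np.round(P.max(0)),np.median(F[l==i],0))
a=np.load("f1.npz")["frame"][190:270,270:400,::-1]; b=np.load("g1.npz")["frame"][:,:,::-1]
out=np.vstack([cv2.resize(a,(560,345),interpolation=cv2.INTER_CUBIC)[:, :],cv2.resize(b,(560,420))[:250]])
cv2.imwrite("pics/c8.png",out)
E
```

```text
f 183
[358 243  11  12  75] [583.  80.  72.] [572.  70.  61.] [590.  95.  82.] [231. 222. 219.]
[369 256  10  10  20] [627.  60.  80.] [625.  45.  75.] [628.  80.  84.] [201.  203.5 197. ]
[351 259  18  12  76] [612.  39.  72.] [581.  38.  60.] [628.  42.  83.] [135. 138. 141.]
g 6639
[ 195  114  131   44 3562] [523.  84.  76.] [478.  69.  64.] [553.  96.  84.] [169. 163. 161.]
[ 337  114   47   42 1596] [573.  87.  76.] [560.  74.  63.] [588.  98.  80.] [214.5 206.5 205. ]
[ 397  117   52   98 1471] [622.  63.  73.] [598.  41.  60.] [624.  98.  84.] [85. 88. 91.]
```

Call:
step_arm(
  motion=[
    [12,[0,0,0],0],
  ],
)

```text
clock: 27.92
tool_pos: [551.1, 21.8, 183.8]
eef_rot: [-0.022, 0.692, 0.012, 0.722]
contact_force: [-0.3, -0.8, -4.3]
width: 16.1
```

Call:
step_arm(
  motion=[
    [12,[0,0,0],0],
  ],
)

```text
clock: 28.05
tool_pos: [551.1, 21.9, 183.8]
eef_rot: [-0.022, 0.692, 0.012, 0.722]
contact_force: [-0.4, 1.2, -3.3]
width: 16.2
```

```bash
python3 - <<'E'
import numpy as np,cv2
d=np.load("g1.npz"); F=d["frame"];W=d["W"]
for n in (76,78,79.5):
    m=(W[...,0]>478)&(W[...,0]<628)&(W[...,1]>60)&(W[...,1]<98)&(W[...,2]>n)&(W[...,2]<85)
    k,l,s,c=cv2.connectedComponentsWithStats(m.astype(np.uint8))
    for i in range(1,k):
        if s[i,4]>30: P=W[l==i]; print(n,s[i],np.round(P.mean(0)),np.round(P.min(0)),np.round(P.max(0)),np.median(F[l==i],0))
# points inside the scoop (above floor, between sides): profile along y
for y in range(-50,75,10):
    m=(abs(W[...,0]-551)<30)&(abs(W[...,1]-y)<5)&(W[...,2]<200)
    print(y,m.sum(),np.round(np.nanpercentile(W[m][:,2],[5,50,95])) if m.any() else "")
E
```

```text
76 [233 114  49  44 620] [516.  84.  82.] [500.  71.  76.] [528.  96.  85.] [159. 153. 152.]
76 [285 117  35  33 744] [539.  86.  78.] [530.  77.  76.] [549.  95.  81.] [226. 220. 218.]
76 [346 117  34  34 717] [574.  87.  78.] [565.  78.  76.] [584.  96.  80.] [227. 222. 220.]
76 [196 118  35  34 771] [488.  83.  78.] [479.  73.  76.] [498.  92.  81.] [173. 166. 165.]
76 [438 119  11  67 323] [622.  79.  80.] [621.  60.  76.] [623.  98.  85.] [79. 82. 84.]
78 [233 114  49  44 591] [516.  84.  83.] [500.  72.  78.] [528.  96.  85.] [161. 155. 154.]
78 [439 119  10  67 248] [622.  79.  82.] [621.  60.  78.] [623.  98.  85.] [79. 82. 84.]
78 [201 123  24  25 286] [488.  82.  79.] [482.  76.  78.] [495.  89.  81.] [175.5 169.  167. ]
78 [352 122  22  25 279] [574.  87.  79.] [568.  80.  78.] [580.  94.  80.] [234. 229. 227.]
78 [291 124  22  22 272] [539.  85.  79.] [533.  79.  78.] [545.  91.  81.] [237.  232.5 231. ]
79.5 [233 114  48  44 550] [515.  84.  83.] [500.  72.  80.] [527.  96.  85.] [164. 158. 156.]
79.5 [440 119   9  67 198] [622.  79.  82.] [621.  60.  80.] [623.  98.  85.] [79. 82. 84.]
-50 34 [132. 133. 134.]
-40 870 [176. 178. 179.]
-30 0 
-20 0 
-10 0 
0 0 
10 840 [111. 113. 166.]
20 2418 [109. 123. 164.]
30 3952 [106. 161. 198.]
40 2249 [102. 104. 199.]
50 3542 [ 99. 103. 199.]
60 3917 [ 51.  98. 194.]
70 1454 [50. 52. 97.]
```

View pics/c8.png

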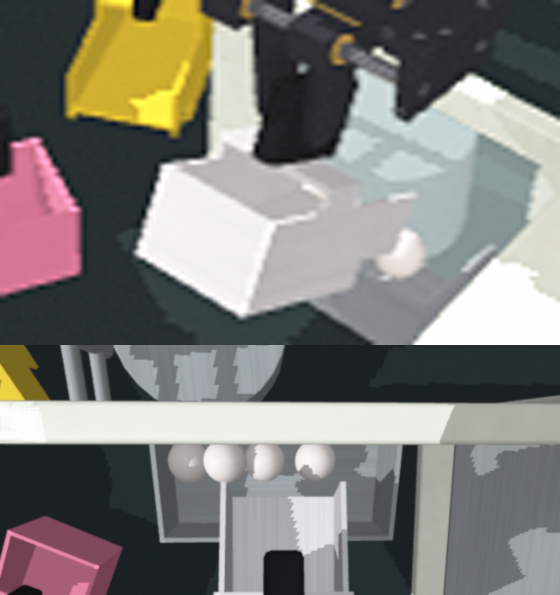

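All four balls are in the tray; the crop's lower half shows them at (187,462), (225,462), (265,462) and (315,462), and the scoop empty. I'll lift clear and go back towards the scoop's original spot.

Call:
step_arm(
  motion=[
    [12,[0,0,12],0],
    [12,[0,0,20],0],
    [12,[0,-5,15],0],
    [12,[-5,-25,0],0.05],
    [12,[-11,-30,0],0.117],
    [12,[-11,-30,0],0.117],
    [12,[-11,-30,0],0.117],
    [12,[-11,-30,0],0.117],
    [12,[-11,-30,0],0.117],
    [12,[-11,-30,0],0.117],
    [12,[-11,-30,0],0.117],
    [12,[-11,-30,0],0.117],
    [12,[-8,-20,0],0.117],
    [12,[0,0,0],0],
  ],
)

```text
clock: 29.8
tool_pos: [445.6, -280.8, 242.0]
eef_rot: [-0.394, 0.568, 0.397, 0.604]
contact_force: [0.1, 1.0, -3.4]
width: 15.5
```

```bash
python3 -c "
from h import *
st()
f=imaging.grab_frame('scene'); print(lm('scene','scoop_lip')); print(lm('scene','scoop'),lm('scene','scoop_grip'))"
```

```text
t 29.8 tcp [ 445.6 -280.8  242. ] jawyaw 68.0 app [ 0.038  0.032 -0.999] F [ 0.1  1.  -3.4] M [-0.    0.11 -0.04] w 15.5 q [-0.81  0.31  1.5   0.05  1.33 -2.01]
[([350, 92, 24], 0.92), ([274, -183, 22], 0.9), ([325, -111, 27], 0.77), ([405, -259, 161], 0.56), ([443, 152, 154], 0.2)]
[([316, 156, 1], 0.94), ([274, -254, -1], 0.62), ([472, -287, 163], 0.57), ([349, -52, 2], 0.55)] [([310, 164, 95], 0.95), ([357, -40, 94], 0.77), ([272, -263, 95], 0.63)]
```

Call:
step_arm(
  motion=[
    [12,[0,0,-35],0.02],
    [12,[0,0,-35],0.01],
    [12,[0,0,-35],0],
    [12,[0,0,-25],0],
    [12,[0,0,-5],0],
    [12,[0,0,0],0],
  ],
)

```text
clock: 30.75
tool_pos: [448.8, -274.9, 105.6]
eef_rot: [-0.404, 0.561, 0.406, 0.597]
contact_force: [-0.3, -0.1, -3.5]
width: 15.6
```

```bash
python3 -c "
from h import *
st()"
```

```text
t 30.75 tcp [ 448.8 -274.9  105.6] jawyaw 70.0 app [ 0.04   0.031 -0.999] F [-0.3 -0.1 -3.5] M [-0.05  0.09 -0.02] w 15.6 q [-0.8   0.45  1.67  0.06  1.01 -2.05]
```

Now down to touch the bench.

Call:
step_arm(
  motion=[
    [12,[0,0,-5],0],
    [12,[0,0,-4],0],
    [12,[0,0,-3],0],
    [12,[0,0,-2],0],
    [12,[0,0,-1.5],0],
  ],
)

```text
clock: 31.38
tool_pos: [451.2, -276.3, 93.5]
eef_rot: [-0.407, 0.56, 0.403, 0.598]
contact_force: [2.4, 2.1, 7.4]
width: 16.1
```

Call:
step_arm(
  motion=[
    [12,[2.9,-1,-0.5],0],
    [12,[2.9,-1,-0.5],0],
    [12,[2.9,-1,-0.6],0],
    [12,[2.9,-1,-0.7],0],
    [12,[2.9,-1,-0.8],0],
  ],
)

```text
clock: 32.0
tool_pos: [466.4, -281.6, 91.0]
eef_rot: [-0.407, 0.56, 0.403, 0.598]
contact_force: [-1.5, 1.8, 3.9]
width: 16.1
```

```bash
python3 -c "
from h import *
st()
f=imaging.grab_frame('scene'); print(lm('scene','scoop_lip')); print(lm('scene','scoop'))"
```

```text
t 32.0 tcp [ 466.4 -281.6   91. ] jawyaw 70.0 app [ 0.047  0.026 -0.999] F [-1.5  1.8  3.9] M [ 0.29  0.52 -0.06] w 16.1 q [-0.78  0.5   1.64  0.06  0.99 -2.04]
[([348, 93, 23], 0.97), ([411, -256, 14], 0.75), ([326, -112, 23], 0.59)]
[([314, 149, 0], 0.95), ([351, -51, 0], 0.79), ([276, -256, -1], 0.75), ([479, -280, 8], 0.56), ([548, 66, 51], 0.29)]
```

Call:
step_arm(
  motion=[
    [12,[2.9,-1,-0.9],0],
    [12,[2.9,-1,-1],0],
    [12,[2.9,-1,-1.1],0],
    [12,[2.9,-1,-1.2],0],
    [12,[2.9,-1,-1.3],0],
    [12,[2.9,-1,-1.3],0],
    [12,[2.9,-1,-1.3],0],
    [12,[2.9,-1,-1.3],0],
  ],
)

```text
clock: 33.15
tool_pos: [492.0, -290.6, 82.4]
eef_rot: [-0.409, 0.56, 0.402, 0.599]
contact_force: [-0.2, 1.1, 4.1]
width: 16.0
```

```bash
python3 -c "
from h import *
st()
f=imaging.grab_frame('scene'); print(lm('scene','scoop_lip')); print(lm('scene','scoop'))"
```

```text
t 33.15 tcp [ 492.  -290.6   82.4] jawyaw 70.0 app [ 0.051  0.023 -0.998] F [-0.2  1.1  4.1] M [ 0.15  0.32 -0.08] w 16.0 q [-0.76  0.56  1.56  0.06  1.   -2.02]
[([324, -111, 23], 0.88), ([347, 92, 26], 0.73), ([415, -260, 27], 0.69)]
[([479, -282, 1], 0.93), ([315, 154, 0], 0.67), ([274, -254, 1], 0.58), ([351, -51, -3], 0.56)]
```

Call:
step_arm(
  motion=[
    [12,[2,-0.7,-1.2],0],
    [12,[1.5,-0.5,-1.2],0],
    [12,[0,0,-1.2],0],
    [12,[0,0,-1],0],
  ],
)

```text
clock: 33.8
tool_pos: [495.8, -291.7, 80.5]
eef_rot: [-0.409, 0.56, 0.401, 0.599]
contact_force: [-3.4, 4.0, 13.8]
width: 15.9
```

Call:
step_arm(
  motion=[
    [12,[0,0,-1],0],
    [12,[0,0,-1],0],
  ],
)

```text
clock: 34.05
tool_pos: [495.8, -291.7, 80.6]
eef_rot: [-0.409, 0.56, 0.401, 0.599]
contact_force: [-4.2, 4.7, 12.7]
width: 15.6
```

It is firm on the bench at the standing height. I'll release and rise.

Call:
step_arm(
  motion=[
    [17,[0,0,0],0],
    [20,[0,0,0],0],
    [30,[0,0,0],0],
    [44,[0,0,0],0],
    [50,[0,0,0],0],
    [50,[0,0,20],0],
    [50,[0,0,40],0],
    [50,[0,0,50],0],
    [50,[-30,-10,50],0],
    [50,[-30,-10,0],0],
    [50,[0,0,0],0],
    [50,[0,0,0],0],
  ],
)

```text
clock: 35.55
tool_pos: [433.4, -311.5, 243.7]
eef_rot: [-0.409, 0.56, 0.402, 0.598]
contact_force: [-0.2, -0.4, 1.0]
width: 50.2
```

```bash
python3 - <<'E'
from h import *
st()
for c in ("scene","top","wrist"):
    f=imaging.grab_frame(c); print(c)
    for n in ("scoop","scoop_lip","stop","ball0_center","tray_in","tin","jar","cartridge","wash_bottle","tape","spatula"): print(n,lm(c,n))
    W=cloud(f)
    m=(W[...,2]>102)&(W[...,2]<116)&(np.hypot(W[...,0]-488,W[...,1]+288)<60)
    if m.sum()>100: 
        P=W[m]; print("grip top",m.sum(),np.round(P.mean(0),1),cv2.minAreaRect(P[:,:2].astype(np.float32)), "plane",np.linalg.lstsq(np.c_[P[:,:2]-P[:,:2].mean(0),np.ones(len(P))],P[:,2],rcond=None)[0])
    if c=="scene": cv2.imwrite("pics/end.png",f["frame"][:,:,::-1])
E
```

```text
t 35.55 tcp [ 433.4 -311.5  243.7] jawyaw 70.0 app [ 0.049  0.023 -0.999] F [-0.2 -0.4  1. ] M [-0.01 -0.   -0.01] w 50.2 q [-0.87  0.31  1.48  0.05  1.33 -2.1 ]
scene
scoop [([352, -52, -1], 0.87), ([481, -283, -1], 0.76), ([316, 150, 1], 0.75), ([276, -253, 0], 0.62), ([386, -465, -3], 0.48)]
scoop_lip [([413, -259, 26], 0.93), ([274, -182, 24], 0.71), ([346, 90, 26], 0.67), ([325, -112, 24], 0.57)]
stop [([630, 389, 4], 0.48)]
ball0_center [([576, 86, 64], 0.61)]
tray_in [([550, 65, 53], 0.74)]
tin [([657, -306, -2], 0.81), ([512, 392, 2], 0.7)]
jar [([517, 392, 2], 0.72)]
cartridge [([392, 384, 1], 0.59)]
wash_bottle [([628, 390, 3], 0.75)]
tape [([490, -289, 92], 0.73), ([665, -425, 2], 0.62), ([513, 395, 2], 0.45)]
spatula [([384, -468, -2], 0.97)]
grip top 199 [ 493.2 -289.   107.6] ((491.0479736328125, -287.6213684082031), (16.08279800415039, 60.59144973754883), 69.2652587890625) plane [1.41635977e-02 6.93010583e-02 1.07641134e+02]
top
scoop [([349, -52, -1], 0.86), ([314, 155, 0], 0.68), ([484, -285, 3], 0.65)]
scoop_lip [([416, -261, 25], 0.89), ([325, -115, 20], 0.7), ([491, -287, 91], 0.52)]
stop [([493, 168, 0], 0.96)]
ball0_center [([571, 88, 67], 0.47)]
tray_in [([546, 68, 53], 0.59)]
tin [([650, -307, 3], 0.83)]
jar [([518, 401, 2], 0.94)]
cartridge [([391, 382, 0], 0.59)]
wash_bottle [([625, 391, -1], 0.71)]
tape []
spatula []
wrist
scoop [([480, -281, -2], 0.83)]
scoop_lip [([419, -256, 21], 0.62)]
stop []
ball0_center []
tray_in [([661, -419, 0], 0.66)]
tin [([657, -301, -5], 0.67)]
jar [([382, -463, 0], 0.5)]
cartridge []
wash_bottle []
tape [([659, -420, 1], 0.96)]
spatula [([383, -462, -2], 0.84)]
grip top 1595 [ 487.  -286.5  105.8] ((488.7524719238281, -286.65142822265625), (16.454994201660156, 59.32717514038086), 69.31423950195312) plane [1.73894527e-02 3.26711502e-02 1.05790294e+02]
```

```bash
python3 - <<'E'
from h import *
f=imaging.grab_frame("top"); W=cloud(f)
m=(W[...,0]>478)&(W[...,0]<625)&(W[...,1]>60)&(W[...,1]<98)&(W[...,2]>65)&(W[...,2]<92)
k,l,s,c=cv2.connectedComponentsWithStats(m.astype(np.uint8))
for i in range(1,k):
    if s[i,4]>15: P=W[l==i]; print(s[i],np.round(P.min(0)),np.round(P.max(0)))
s,_=st()
print(arm.hand_in())
E
```

```text
[277 194  16   3  37] [622.  60.  66.] [625.  98.  92.]
[278 209  10  11  88] [562.  74.  67.] [590.  97.  87.]
[279 223  12  29 247] [478.  68.  65.] [552.  96.  92.]
t 37.4 tcp [ 433.  -311.7  243.7] jawyaw 70.0 app [ 0.049  0.022 -0.999] F [ 0.   0.7 -0. ] M [-0.01  0.07  0.07] w 50.2 q [-0.87  0.31  1.48  0.05  1.33 -2.1 ]
the job is handed in; nothing more can be done
None
```

The job is done and handed in at 37.4 s, with the gripper open and clear of everything.

- **Door:** I pulled it open by its handle until it pressed on the stop weight. The force rose from about 2 N to 11 N and the door stopped moving. I then let go and left it open, about 1.57 rad from where I found it slightly ajar. My last estimates of the stop weight, (493,168), are within the networks' error of the starting (497,167). There was no sign of it sliding.
- **Pouring:** The arm can only turn about the vertical, so I hooked the step under the scoop's mouth over the tray's outer wall. Pushing gently at about 4–5 N made the scoop pivot in the gripper pads. The balls rolled out against the door and dropped in as I eased the scoop back.
- **Balls:** The wrist picture just after pouring shows all four in the tray. The last depth check found one ball on its own and a 74 mm row matching the other three, but it did not separate those three.
- **Scoop:** It stands upright on the bench about 15 mm from where it started. Its grip top measured about 106–108 mm against the nominal 108, and its lip about 21–26 mm against 24.
- **Other things:** Network positions for the tin, jar, cartridge, wash bottle, tape and spatula match the start within their error.

I could not view a final picture because the 12-picture limit was reached, so the end state rests on the depth and network readings. Some single-camera readings were missing or clearly wrong; for example, the scene camera put the stop where the wash bottle stands. I set those aside because another camera or an earlier reading disagreed.

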